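# Set the bread box's travel stop short of its tight spot

### The job

The sliding lid of the wooden bread box sticks somewhere on its way open. Slide it open until you feel it bind, without forcing it, then back it off by about two centimetres. Finally slide the travel stop on the far rail along until it rests against the lid's leading edge, and leave both there.

Things in the scene. Friction and masses are not known exactly. Their poses are not given: they have to be found in the camera images.
- lid (a joint): lid travel (m): 0 closed, starts at 0 to 0.03, grows as it slides open towards the box's right end (box -y), 0.24 long. Runs with about 2 N friction, stays where left. Somewhere from 0.07 to 0.15, unseen and different each time, a springy swelling in the track makes it bind: resistance climbs about 2 N per mm. 5 to 10 N extra is a clear bind, 20 N extra is forcing it.
- lid_grip (a point): pinch point on the lid's upright wooden fin, 60 mm along x, 14 mm thick along the slide (y), rising 42 mm from the lid's face; this point is 23 mm above that face. Axes of the box: x across it away from the robot, y along it to the left, z up. The wooden box, 150 x 500 mm, 108 mm high to its two aluminium rails, is fixed, its long side facing the robot.
- lid_edge (a point): middle of the lid's leading (right, -y) end face, 125 mm along y from the fin's centre; the lid is 130 x 190 x 9 mm, its upper face 100 mm above the worktop. Axes of the box.
- stop (a joint): travel stop's place (m): 0 at the box's right end, grows as it slides left (box +y) towards the lid, up to 0.25; starts between 0 and 0.03. Runs with about 1 N friction and stays where left.
- stop_grip (a point): pinch point on the upright fin of the stop, a grey plastic bar, 30 mm wide along y, riding on the far rail and reaching inwards over the box at the box's right end. The fin is 40 mm along x and 12 mm thick along the slide (y), rises 41 mm above the rider's saddle and ends 16 mm above this point. Axes of the box.
- stop_face (a point): middle of the stop's left (+y) face, which meets the lid's leading edge; 15 mm along +y from the centre of the stop's fin. Axes of the box.

How it is judged:
On the way, in this order (a step that is already met when the one before it is completed fails the run):
1. the lid is slid open against the tight spot, which resists with at least 3 N (contact force between lid_tongue and tight_pad above 3 N), for 0.05 s.
2. the lid is backed off, its edge 8 to 30 mm short of where the tight spot begins (y of tight_mark in the frame of lid_edge between -0.03 and -0.008 m), for 0.2 s.
3. the stop is slid up to the lid's leading edge, gap under 4 mm, the lid still backed off 8 to 30 mm (all of step 2 and y of stop_face in the frame of lid_edge above -0.004 m), for 0.2 s.
At the end, for the whole second after the job is handed in: The lid rests backed off, its leading edge 8 to 30 mm short of where the tight spot begins, with the stop's face against that edge (gap under 4 mm), both still (all of step 3 and velocity of joint lid between -0.005 and 0.005 m/s and velocity of joint stop between -0.005 and 0.005 m/s); the robot touches nothing.
It fails at once if the lid is forced into the tight spot (20 N or more against it) (contact force between lid_tongue and tight_pad above 20 N).
It also fails if it takes over 61 s, if anything falls off the work surface, if the arm or the gripper's body presses on something with over 40 N, if the wrist force passes 120 N, or if a joint passes its speed limit or range.

### The arm

A 6-joint arm with a two-finger parallel gripper is mounted at the origin on a cart in front of the work surface, level with it; the furniture and walls round the work are solid. World frame = base frame: x ahead of the robot, y to its left, z up, the work surface at z = 0. Lengths are in m, angles in rad, forces in N, time in s.
With the tool pointing down it reaches from about 0.4 to 0.825 m from the base axis. Payload 7 kg.
Tool frame: the origin (TCP) lies midway between the tips of the shut fingers; the grasp point (between the pads) lies 19 mm behind it; z points along the fingers, y is the line along which they close (so a half turn about z gives the same grasp; the last joint's range is limited). The gripper opens to 88 mm and grips with 3 to 60 N. Pads are 19 mm wide; open, the fingers measure 130 mm over their backs; the gripper's body (78 mm by 193 mm) begins 47 mm behind the grasp point.
Start: joints at [-0.915, 0.359, 0.012, 0, -1.224, -0.288], TCP at [0.243, -0.63, 0.227] pointing down, gripper open.
Joint ranges: [-3.07, 3.07], [-1.43, 2.12], [-1.02, 1.25], [-3.03, 1.67], [-3.05, -0], [-3.03, 3.03]. Speed limits (rad/s): [2.39, 2.39, 3.01, 3.14, 3.14, 3.14].

### API

Orientations are given as [roll, pitch, yaw] about the fixed x, y, z axes, in that order (R = Rz(yaw) Ry(pitch) Rx(roll)).
In Python, from station import arm gives the robot as it stands.
- The arm moves only by the tool servo_tool, never from a script. Its argument "deltas" is a list of rows, each a list of 7 numbers: the closure, from -1 (fully open) to 1 (shut), then the shift along the tool's x, y, z in mm, then the turn, a rotation vector about the tool's x, y, z in degrees. In form: [[gripper, x, y, z, ax, ay, az], ...]. A call has 1 to 20 rows; each row shifts and turns the commanded pose from where the row before left it, along the tool's axes as they then stand; what a row does not reach is not made up. A row lasts 1/12 s, in which the tool goes at most 41.7 mm and 7.16 degrees, less where a joint would pass 70% of its speed; a pose out of reach is approached as far as the arm can. A call is refused whole if a number of a shift passes 41.7 or a number of a turn 7.16, either way. A call with a gripper value outside its range is refused whole. The fingers move at their own pace and stop on an object; "squeeze" is the grip in N (left out, the last holds). Time passes only in rows, so rows that do not move let the fingers close. It gives the time, the measured TCP pose, the force, the opening and the grip force at its end, in the units of the state.
- arm.get_state(): the state, without advancing time (a new reading comes with each control period).
- arm.grab_frame(name): name is "scene" or "top" or "wrist"; returns a dict with "color" (420x560x3 uint8, red, green, blue), "K" (3x3 intrinsics, pixels), "distortion" ([k1, k2, p1, p2, k3] as OpenCV has them; the pictures are not rectified), "position" and "orientation" of the camera in the world. Camera axes: x right, y down, z forward; pixel columns grow to the right and rows downward; lengths in m; the calibration is good to about 2 mm. A picture is of the moment at which its call begins. There is no depth.
- arm.job_done(): hands the job in; it is judged then, once.
Trained networks look in a picture, given as the dict that the camera call returned (one of the last four; its "shot" number tells which), for a name from the list of things; names that differ only in an ending like _2 or _b are one class to them, and where a whole thing is asked for, a point or a joint stands for the part that bears it (a point fixed in the world has none). Each returns a list of dicts, best first, with "conf" (0 to 1); they miss things now and then, are a little off and sometimes report something else, mostly with a low value. They report only what shows in the picture. A call takes as long as a camera call.
- arm.recognise(query, picture): "at" ([x, y, z] in m, in the coordinates of the camera as it stood for that picture, good to about 4 mm: the middle of the surface that is visible of it).
The state is a dict: "t": time; "q": joint angles; "qd": joint speeds; "joint_efforts": joint torques, N m; "eef_pos": TCP position; "ee_rot": TCP orientation; "force": force on the tool from outside, world axes, zero at the start; "moment": the same for the moment, N m; "width": finger opening in m; "gripper_force": force on a finger pad.
Only numpy, scipy, OpenCV 4.12 (cv2) and the standard library are available. Lean on these libraries where they do the work, as an engineer would, in place of code of your own. Each camera call takes 0.05 s, during which the arm holds its last target. There are 200 camera calls.

## Working session

There is one attempt and no reset: what is moved stays moved. The work goes in short steps, Python scripts to look and compute and a tool call to move; the robot and the scene stay as the last step left them, time stands still between calls to the robot, and variables do not carry over. Pictures are saved under pics/ and viewed, at most 10 in all, crops included, and the job is handed in when it is done.

Besides the shell and the picture viewer there is one more tool, called after ">>>" as name([rows], argument=value, ...), one row to a line, values as JSON. servo_tool: Moves the arm, as the interface text tells. Its arguments: {"type":"object","properties":{"deltas":{"type":"array","items":{"type":"array","items":{"type":"number"}}},"squeeze":{"type":"number"}},"required":["deltas"]}

```bash
mkdir -p pics
cat > h.py <<'E'
from station import arm
import numpy as np, cv2
from scipy.spatial.transform import Rotation as R
def rot(o):
    o=np.array(o,float)
    return o if o.shape==(3,3) else (R.from_euler('xyz',o) if o.size==3 else R.from_quat(o)).as_matrix()
def look(cam,names,save=None):
    f=arm.grab_frame(cam)
    if save: cv2.imwrite('pics/'+save,f['color'][:,:,::-1])
    for n in names:
        for d in arm.recognise(n,f)[:2]:
            print(cam,n,round(d['conf'],2),(rot(f['orientation'])@np.array(d['at'])+f['position']).round(4))
    return f
def proj(f,p):
    M=rot(f['orientation']); c=M.T@(np.array(p)-f['position'])
    return cv2.projectPoints(c.reshape(1,1,3),np.zeros(3),np.zeros(3),np.array(f['K']),np.array(f['distortion']))[0].ravel()
def st():
    s=arm.get_state()
    print({k:np.round(s[k],4).tolist() for k in ('t','q','eef_pos','ee_rot','force','width','gripper_force')})
E
python3 - <<'E'
from h import *
N=['lid','lid_grip','lid_edge','stop','stop_grip','stop_face']
f=look('top',N,'top1.png'); print(f['position'],f['orientation'])
g=look('scene',N,'scene1.png'); print(g['position'])
st()
E
```

```text
top lid 0.93 [0.4913 0.0772 0.1024]
top lid_grip 0.61 [0.4928 0.0782 0.0957]
top lid_edge 0.95 [0.4935 0.0753 0.0985]
top lid_edge 0.47 [ 0.4739 -0.2536  0.1166]
top stop 0.92 [ 0.4745 -0.2529  0.1176]
top stop_grip 0.61 [ 0.4759 -0.2552  0.1149]
top stop_face 0.62 [ 0.4756 -0.2548  0.1115]
[0.42034448 0.00901966 1.07142752] [-3.11569133  0.00999175 -1.59531061]
scene lid 0.94 [0.4947 0.1068 0.1006]
scene lid_grip 0.84 [0.4909 0.1035 0.1022]
scene lid_edge 0.82 [0.4953 0.1076 0.1001]
scene stop 0.77 [ 0.4668 -0.2548  0.114 ]
scene stop_grip 0.63 [ 0.4633 -0.2551  0.1123]
scene stop_grip 0.5 [0.4958 0.1076 0.0988]
scene stop_face 0.8 [ 0.4652 -0.2502  0.1113]
scene stop_face 0.29 [0.4938 0.1052 0.0968]
[-0.14589096  0.70539638  0.63397542]
{'t': 0.7, 'q': [-0.9149, 0.3585, 0.0119, -0.0, -1.2241, -0.2881], 'eef_pos': [0.2427, -0.6298, 0.2266], 'ee_rot': [-3.1415, 0.0001, -2.7738], 'force': [-0.0382, 0.4572, -0.5289], 'width': 0.0877, 'gripper_force': 0.0}
```

```bash
python3 -c "
import cv2,numpy as np
a=cv2.imread('pics/top1.png');cv2.imwrite('pics/top1b.png',cv2.resize(a,(784,588)))"
```

```text
(no output)
```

View pics/top1.png

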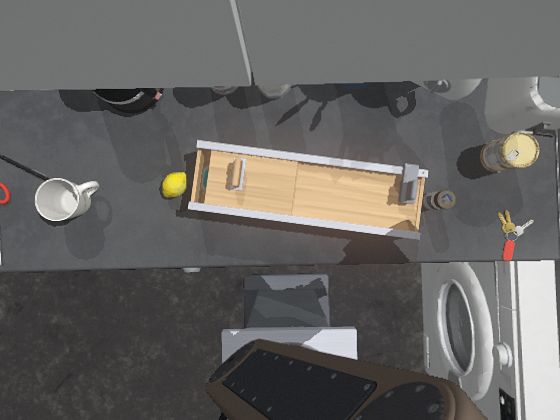

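View pics/scene1.png

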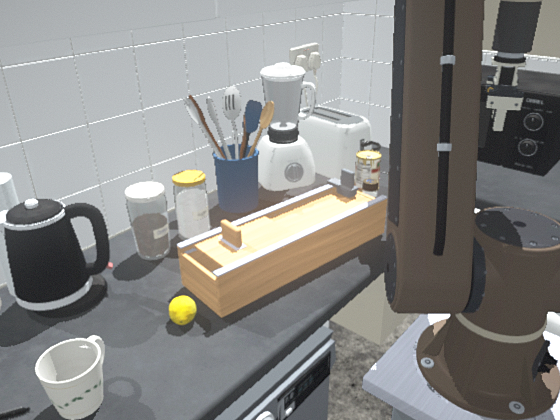

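The top view shows the box with rail ends near (198,144), (427,173), (190,207) and (419,235). The lid fin is near (238,174), the lid's edge near (295,190) and the stop near (410,183). In the scene view the far rail is on the wall side. I'll zoom in for precise pixels.

```bash
python3 - <<'E'
import cv2,numpy as np
a=cv2.imread('pics/top1.png')
b=np.vstack([cv2.resize(a[135:215,180:310],(780,480),interpolation=2)[:300],cv2.resize(a[150:245,310:440],(780,570),interpolation=2)[:300]])
cv2.imwrite('pics/z.png',b)
E
cat >> h.py <<'E'
def ray(f,px,z):
    u=cv2.undistortPoints(np.array(px,float).reshape(1,1,2),np.array(f['K']),np.array(f['distortion'])).ravel()
    d=rot(f['orientation'])@np.array([u[0],u[1],1]); p=np.array(f['position'])
    return (p+d*(z-p[2])/d[2]).round(4)
E
```

```text
(no output)
```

View pics/z.png

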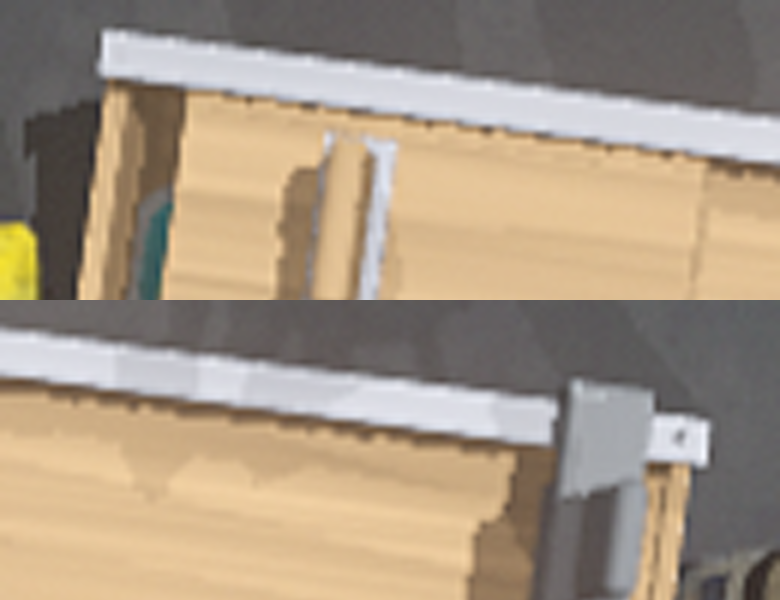

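The crop shows the far rail's outer corners at about (197.2,140) and (428.3,170). The far end of the lid fin's top is near (238.5,158), and the lid's edge meets the far side at (297.5,162.5). The stop's saddle spans x 405–419.

Run:
```python
from h import *
f=arm.grab_frame('top')
L=ray(f,(197.2,140),.108);Rr=ray(f,(428.3,170),.108)
print(L,Rr,np.linalg.norm(L-Rr)); d=(L-Rr)[:2]; yaw=np.arctan2(-d[0],d[1]); print('yaw',np.degrees(yaw))
for p in [(190,207),(419,236)]: print(ray(f,p,.108))
c=R.from_euler('z',yaw).as_matrix(); mid=(L+Rr)/2-c@[.075,0,0]
print('box mid',mid)
for n,p,z in [('edge far',(297.5,162.5),.1),('fin top far',(238.5,158),.142),('fin top near',(236,189),.142),('stop saddle L',(404.5,181),.116),('stop saddle R',(418.5,181),.116)]:
    w=ray(f,p,z); print(n,w,'box',(c.T@(w-mid)).round(4))
for n,p in [('lid',[.4935,.09,.1]),('stop',[.475,-.254,.115])]: print(n,(c.T@(np.array(p)-mid)).round(4))
```

```text
[0.5857 0.1878 0.108 ] [ 0.5083 -0.3043  0.108 ] 0.49814974656221594
yaw -8.938543699386962
[0.442  0.2063 0.108 ]
[ 0.3684 -0.2801  0.108 ]
box mid [ 0.47291083 -0.04659688  0.108     ]
edge far [ 0.5327 -0.0268  0.1   ] box [ 0.056   0.0288 -0.008 ]
fin top far [0.5403 0.0968 0.142 ] box [0.0443 0.1521 0.034 ]
fin top near [0.4761 0.1034 0.142 ] box [-0.0202  0.1487  0.034 ]
stop saddle L [ 0.4856 -0.2512  0.116 ] box [ 0.0443 -0.2001  0.008 ]
stop saddle R [ 0.4848 -0.2805  0.116 ] box [ 0.0481 -0.2292  0.008 ]
lid [-0.0009  0.1381 -0.008 ]
stop [ 0.0343 -0.2046  0.007 ]
```

>>> servo_tool([
  [-1, 0, 0, -6, 0, 0, 6],
  [-1, 0, 0, -6, 0, 0, 6],
  [-1, 0, 0, -6, 0, 0, 6],
  [-1, 0, 0, -6, 0, 0, 6],
  [-1, 0, 0, -6, 0, 0, 6],
])

```text
t: 1.17
eef_pos: [0.2427, -0.6299, 0.2569]
ee_rot: [-3.142, 0.0, 2.981]
force: [0.1, 0.1, 0.3]
width: 0.0876
gripper_force: 0.0
```

>>> servo_tool([
  [-1, -7.25, 38, 0, 0, 0, 0],
  [-1, -7.25, 38, 0, 0, 0, 0],
  [-1, -7.25, 38, 0, 0, 0, 0],
  [-1, -7.25, 38, 0, 0, 0, 0],
  [-1, -7.25, 38, 0, 0, 0, 0],
  [-1, -7.25, 38, 0, 0, 0, 0],
  [-1, -7.25, 38, 0, 0, 0, 0],
  [-1, -7.25, 38, 0, 0, 0, 0],
  [-1, -7.25, 38, 0, 0, 0, 0],
  [-1, -7.25, 38, 0, 0, 0, 0],
  [-1, -7.25, 38, 0, 0, 0, 0],
  [-1, -7.25, 38, 0, 0, 0, 0],
  [-1, -7.25, 38, 0, 0, 0, 0],
  [-1, -7.25, 38, 0, 0, 0, 0],
  [-1, -7.25, 38, 0, 0, 0, 0],
  [-1, -7.25, 38, 0, 0, 0, 0],
  [-1, -7.25, 38, 0, 0, 0, 0],
  [-1, -7.25, 38, 0, 0, 0, 0],
  [-1, -7.25, 38, 0, 0, 0, 0],
  [-1, -7.25, 38, 0, 0, 0, 0],
])

```text
t: 2.83
eef_pos: [0.5041, 0.1005, 0.257]
ee_rot: [3.141, 0.001, 2.986]
force: [0.5, 0.0, 0.4]
width: 0.0875
gripper_force: 0.0
```

```bash
cat >> h.py <<'E'
C=R.from_euler('z',-8.94,degrees=True).as_matrix(); MID=np.array([.4729,-.0466,0])
def box(p): return (C.T@(np.array(p)-MID)).round(4)
E
python3 - <<'E'
from h import *
f=look('wrist',['lid','lid_grip','stop'],'w1.png'); st(); print(box(arm.get_state()['eef_pos']),f['position'])
cv2.imwrite('pics/w1.png',f['color'][:,:,::-1])
E
```

```text
wrist lid 0.92 [0.4851 0.0752 0.1037]
wrist lid_grip 0.7 [0.4874 0.0731 0.1006]
{'t': 3.0333, 'q': [0.5775, 0.0721, -0.291, -0.0001, -1.2087, -2.3021], 'eef_pos': [0.5038, 0.0994, 0.2562], 'ee_rot': [-3.141, -0.0007, 2.9878], 'force': [0.0217, -0.0252, 0.2455], 'width': 0.0877, 'gripper_force': 0.0}
[0.0078 0.149  0.2562] [0.43224114 0.11095735 0.41584925]
```

View pics/w1.png

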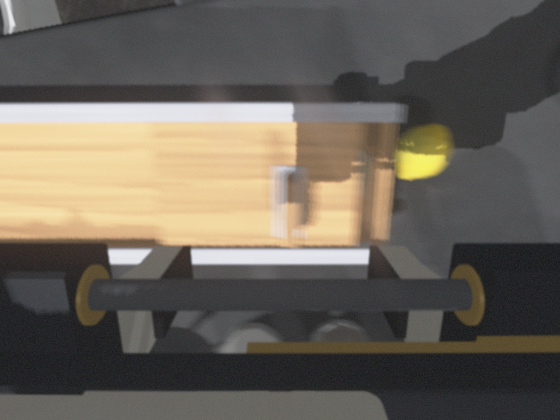

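The wrist view is motion-blurred. The lid fin is at about (292,203), between fingers at x≈105 and x≈460, and the lid's edge is near x=155. I'll take a sharp one for exact numbers.

Run:
```python
from h import *
f=arm.grab_frame('wrist')
cv2.imwrite('pics/w2.png',cv2.resize(f['color'][80:260,100:420,::-1],(800,450),interpolation=2))
for b in [(-.03,.152,.142),(.03,.152,.142),(0,.027,.1)]:
    print(b,proj(f,C@np.array(b)+MID).round(1))
print(box(ray(f,(292,203),.142)),box(ray(f,(292,240),.142)))
```

```text
(-0.03, 0.152, 0.142) [284.6 157.3]
(0.03, 0.152, 0.142) [284.1 229.2]
(0, 0.027, 0.1) [149.7 183.5]
[0.0073 0.1584 0.142 ] [0.0396 0.1588 0.142 ]
```

View pics/w2.png

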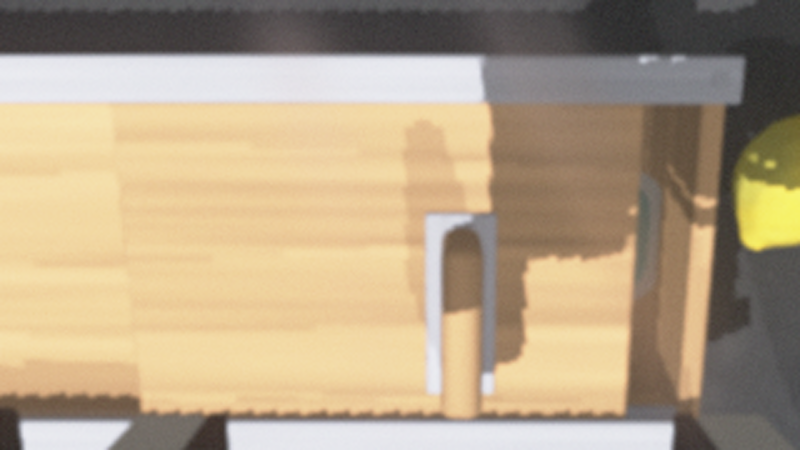

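The sharp view puts the fin's top at x≈284.6, rows 171–246, so it is centred near box (0.012, 0.152). The lid's edge is at box y≈0.027. Descending to grasp.

>>> servo_tool([
  [-1, -4, 3, 20, 0, 0, 0],
  [-1, 0, 0, 30, 0, 0, 0],
  [-1, 0, 0, 30, 0, 0, 0],
  [-1, 0, 0, 30, 0, 0, 0],
  [-1, 0, 0, 25, 0, 0, 0],
  [-1, 0, 0, 12, 0, 0, 0],
  [-1, 0, 0, 0, 0, 0, 0],
  [-1, 0, 0, 0, 0, 0, 0],
])

```text
t: 3.75
eef_pos: [0.5081, 0.0996, 0.1098]
ee_rot: [-3.141, -0.0, 2.985]
force: [0.4, -0.6, 0.6]
width: 0.0877
gripper_force: 0.0
```

>>> servo_tool([
  [1, 0, 0, 0, 0, 0, 0],
  [1, 0, 0, 0, 0, 0, 0],
  [1, 0, 0, 0, 0, 0, 0],
  [1, 0, 0, 0, 0, 0, 0],
  [1, 0, 0, 0, 0, 0, 0],
  [1, 0, 0, 0, 0, 0, 0],
  [1, 0, 0, 0, 0, 0, 0],
  [1, 0, 0, 0, 0, 0, 0],
], squeeze=25)

```text
t: 4.42
eef_pos: [0.5083, 0.1008, 0.1096]
ee_rot: [3.142, -0.0, 2.986]
force: [0.6, 0.3, -0.5]
width: 0.0401
gripper_force: 0.0
```

Run:
```python
from h import *
st();s=arm.get_state();print(box(s['eef_pos']),C.T@s['force'])
```

```text
{'t': 4.4167, 'q': [0.575, 0.213, -0.4884, -0.0, -0.8694, -2.3015], 'eef_pos': [0.5083, 0.1008, 0.1096], 'ee_rot': [3.1416, -0.0, 2.9858], 'force': [0.5834, 0.3103, -0.483], 'width': 0.0401, 'gripper_force': 0.0}
[0.012  0.1511 0.1096] [ 0.52805487  0.39715277 -0.48295188]
```

Fingers are still closing.

>>> servo_tool([
  [1, 0, 0, 0, 0, 0, 0],
  [1, 0, 0, 0, 0, 0, 0],
  [1, 0, 0, 0, 0, 0, 0],
  [1, 0, 0, 0, 0, 0, 0],
  [1, 0, 0, 0, 0, 0, 0],
  [1, 0, 0, 0, 0, 0, 0],
  [1, 0, 0, 0, 0, 0, 0],
  [1, 0, 0, 0, 0, 0, 0],
])

```text
t: 5.08
eef_pos: [0.5083, 0.101, 0.1095]
ee_rot: [3.141, 0.0, 2.986]
force: [0.7, 2.2, -0.8]
width: 0.0137
gripper_force: 25.0
```

>>> servo_tool([
  [1, 0, -2, 0, 0, 0, 0],
  [1, 0, -2, 0, 0, 0, 0],
  [1, 0, -2, 0, 0, 0, 0],
  [1, 0, -2, 0, 0, 0, 0],
])

```text
t: 5.42
eef_pos: [0.507, 0.0927, 0.1095]
ee_rot: [3.142, -0.0, 2.986]
force: [0.3, 1.8, -1.9]
width: 0.0137
gripper_force: 25.0
```

>>> servo_tool([
  [1, 0, -3, 0, 0, 0, 0],
  [1, 0, -3, 0, 0, 0, 0],
  [1, 0, -3, 0, 0, 0, 0],
  [1, 0, -3, 0, 0, 0, 0],
  [1, 0, -3, 0, 0, 0, 0],
  [1, 0, -3, 0, 0, 0, 0],
  [1, 0, -3, 0, 0, 0, 0],
  [1, 0, -3, 0, 0, 0, 0],
], squeeze=15)

```text
t: 6.08
eef_pos: [0.5033, 0.0689, 0.1095]
ee_rot: [3.142, 0.0, 2.986]
force: [1.0, 1.5, -2.8]
width: 0.0139
gripper_force: 15.0
```

>>> servo_tool([
  [1, 0, -2, 0, 0, 0, 0],
  [1, 0, -2, 0, 0, 0, 0],
  [1, 0, -1, 0, 0, 0, 0],
])

```text
t: 6.33
eef_pos: [0.5025, 0.064, 0.1095]
ee_rot: [-3.142, -0.0, 2.986]
force: [1.6, 2.4, -4.4]
width: 0.0138
gripper_force: 15.0
```

>>> servo_tool([
  [1, 0, -2, 0.3, 0, 0, 0],
  [1, 0, -2, 0.2, 0, 0, 0],
  [1, 0, -1, 0, 0, 0, 0],
])

```text
t: 6.58
eef_pos: [0.5018, 0.0591, 0.1095]
ee_rot: [3.141, 0.0, 2.986]
force: [-2.4, 2.4, 4.5]
width: 0.014
gripper_force: 15.0
```

>>> servo_tool([
  [1, 0, -2, -0.2, 0, 0, 0],
  [1, 0, -2, 0, 0, 0, 0],
  [1, 0, -1, 0, 0, 0, 0],
])

```text
t: 6.83
eef_pos: [0.501, 0.0542, 0.1095]
ee_rot: [3.141, 0.0, 2.986]
force: [-2.0, 2.6, 4.2]
width: 0.0137
gripper_force: 15.0
```

>>> servo_tool([
  [1, 0, -2, 0, 0, 0, 0],
  [1, 0, -2, 0, 0, 0, 0],
  [1, 0, -1, 0, 0, 0, 0],
])

```text
t: 7.08
eef_pos: [0.5002, 0.0492, 0.1095]
ee_rot: [3.142, 0.0, 2.986]
force: [-2.3, 2.3, 5.5]
width: 0.0142
gripper_force: 15.0
```

>>> servo_tool([
  [1, 0, -2, -0.1, 0, 0, 0],
  [1, 0, -2, 0, 0, 0, 0],
  [1, 0, -1, 0, 0, 0, 0],
])

```text
t: 7.33
eef_pos: [0.4994, 0.0442, 0.1095]
ee_rot: [-3.142, 0.0, 2.986]
force: [-1.9, 2.3, 4.8]
width: 0.0138
gripper_force: 15.0
```

>>> servo_tool([
  [1, 0, -2, -0.1, 0, 0, 0],
  [1, 0, -2, 0, 0, 0, 0],
  [1, 0, -1, 0, 0, 0, 0],
])

```text
t: 7.58
eef_pos: [0.4987, 0.0393, 0.1095]
ee_rot: [3.142, 0.0, 2.986]
force: [-1.5, 2.2, 4.6]
width: 0.014
gripper_force: 15.0
```

>>> servo_tool([
  [1, 0, -2, -0.1, 0, 0, 0],
  [1, 0, -2, 0, 0, 0, 0],
  [1, 0, -1, 0, 0, 0, 0],
])

```text
t: 7.83
eef_pos: [0.4979, 0.0343, 0.1095]
ee_rot: [-3.142, 0.0, 2.986]
force: [-0.5, 2.0, 3.0]
width: 0.0138
gripper_force: 15.0
```

>>> servo_tool([
  [1, 0, -2, 0, 0, 0, 0],
  [1, 0, -2, 0, 0, 0, 0],
  [1, 0, -1, 0, 0, 0, 0],
])

```text
t: 8.08
eef_pos: [0.4971, 0.0294, 0.1095]
ee_rot: [-3.142, 0.0, 2.986]
force: [0.6, 2.5, 1.8]
width: 0.0136
gripper_force: 15.0
```

>>> servo_tool([
  [1, 0, -2, 0, 0, 0, 0],
  [1, 0, -2, 0, 0, 0, 0],
  [1, 0, -1, 0, 0, 0, 0],
])

```text
t: 8.33
eef_pos: [0.4963, 0.0245, 0.1095]
ee_rot: [-3.142, 0.0, 2.986]
force: [1.0, 2.4, 0.6]
width: 0.0141
gripper_force: 15.0
```

>>> servo_tool([
  [1, 0, -2, 0, 0, 0, 0],
  [1, 0, -2, 0, 0, 0, 0],
  [1, 0, -1, 0, 0, 0, 0],
])

```text
t: 8.58
eef_pos: [0.4955, 0.0196, 0.1095]
ee_rot: [3.142, 0.0, 2.986]
force: [0.7, 2.0, 0.5]
width: 0.0138
gripper_force: 15.0
```

>>> servo_tool([
  [1, 0, -2, 0, 0, 0, 0],
  [1, 0, -2, 0, 0, 0, 0],
  [1, 0, -1, 0, 0, 0, 0],
])

```text
t: 8.83
eef_pos: [0.4948, 0.0146, 0.1095]
ee_rot: [3.142, 0.0, 2.986]
force: [1.9, 1.7, -0.9]
width: 0.0138
gripper_force: 15.0
```

>>> servo_tool([
  [1, 0, -2, 0, 0, 0, 0],
  [1, 0, -2, 0, 0, 0, 0],
  [1, 0, -1, 0, 0, 0, 0],
])

```text
t: 9.08
eef_pos: [0.494, 0.0097, 0.1095]
ee_rot: [-3.142, 0.0, 2.986]
force: [1.7, 2.2, -1.0]
width: 0.0139
gripper_force: 15.0
```

>>> servo_tool([
  [1, 0, -2, 0, 0, 0, 0],
  [1, 0, -2, 0, 0, 0, 0],
  [1, 0, -1, 0, 0, 0, 0],
])

```text
t: 9.33
eef_pos: [0.4933, 0.0051, 0.1095]
ee_rot: [3.141, 0.0, 2.986]
force: [0.5, 6.1, -1.5]
width: 0.0142
gripper_force: 15.0
```

>>> servo_tool([
  [1, 0, -1, 0, 0, 0, 0],
  [1, 0, -0.5, 0, 0, 0, 0],
  [1, 0, 0, 0, 0, 0, 0],
])

```text
t: 9.58
eef_pos: [0.4931, 0.0041, 0.1095]
ee_rot: [3.141, 0.0, 2.986]
force: [1.0, 5.2, -1.4]
width: 0.014
gripper_force: 15.0
```

>>> servo_tool([
  [1, 0, -1, 0, 0, 0, 0],
  [1, 0, -1, 0, 0, 0, 0],
  [1, 0, 0, 0, 0, 0, 0],
], squeeze=20)

```text
t: 9.83
eef_pos: [0.4929, 0.0025, 0.1095]
ee_rot: [3.14, 0.0, 2.986]
force: [0.7, 8.8, -1.2]
width: 0.014
gripper_force: 20.0
```

The bind is clear at about 6–7 N over the running friction. Backing off.

>>> servo_tool([
  [1, 0, 0, 0, 0, 0, 0],
  [1, 0, 2, 0, 0, 0, 0],
  [1, 0, 3, 0, 0, 0, 0],
  [1, 0, 3, 0, 0, 0, 0],
  [1, 0, 3, 0, 0, 0, 0],
  [1, 0, 3, 0, 0, 0, 0],
  [1, 0, 3, 0, 0, 0, 0],
  [1, 0, 3, 0, 0, 0, 0],
  [1, 0, 2, 0, 0, 0, 0],
  [1, 0, 1, 0, 0, 0, 0],
  [1, 0, 0, 0, 0, 0, 0],
  [1, 0, 0, 0, 0, 0, 0],
  [1, 0, 0, 0, 0, 0, 0],
])

```text
t: 10.92
eef_pos: [0.4963, 0.0246, 0.1095]
ee_rot: [3.141, 0.0, 2.986]
force: [2.4, 1.0, -3.5]
width: 0.0138
gripper_force: 20.0
```

Run:
```python
from h import *
s=arm.get_state();print(box(s['eef_pos']),box([.4929,.0025,.1095]),s['force'])
```

```text
[0.0121 0.074  0.1095] [0.0121 0.0516 0.1095] [ 2.44721126  0.99573631 -3.51904621]
```

>>> servo_tool([
  [-1, 0, 0, 0, 0, 0, 0],
  [-1, 0, 0, 0, 0, 0, 0],
  [-1, 0, 0, 0, 0, 0, 0],
  [-1, 0, 0, 0, 0, 0, 0],
  [-1, 0, 0, 0, 0, 0, 0],
  [-1, 0, 0, -20, 0, 0, 0],
  [-1, 0, 0, -30, 0, 0, 0],
  [-1, 0, 0, -30, 0, 0, 0],
  [-1, 0, 0, -30, 0, 0, 0],
  [-1, 0, -20, -30, 0, 0, 0],
  [-1, -3, -35, -10, 0, 0, 0],
  [-1, -5, -38, 0, 0, 0, 0],
  [-1, -5, -38, 0, 0, 0, 0],
  [-1, -5, -38, 0, 0, 0, 0],
  [-1, -5, -38, 0, 0, 0, 0],
  [-1, 0, -38, 0, 0, 0, 0],
  [-1, 0, -37, 0, 0, 0, 0],
  [-1, 0, 0, 0, 0, 0, 0],
  [-1, 0, 0, 0, 0, 0, 0],
  [-1, 0, 0, 0, 0, 0, 0],
])

```text
t: 12.58
eef_pos: [0.4748, -0.2581, 0.2593]
ee_rot: [3.141, -0.001, 2.984]
force: [-0.3, 0.5, 0.4]
width: 0.0871
gripper_force: 0.0
```

Run:
```python
from h import *
st(); s=arm.get_state();print(box(s['eef_pos']))
f=look('wrist',['stop','stop_grip','lid_edge'])
cv2.imwrite('pics/w3.png',cv2.resize(f['color'][80:260,120:440,::-1],(800,450),interpolation=2))
for b in [(.04,-.21,.15),(.02,-.21,.15),(0.06,-.21,.15),(.012,.074-.125,.1)]:
    print(b,proj(f,C@np.array(b)+MID).round(1))
```

```text
{'t': 12.5833, 'q': [-0.1352, 0.1166, -0.2332, -0.0003, -1.2215, -1.5926], 'eef_pos': [0.4748, -0.2581, 0.2593], 'ee_rot': [3.1414, -0.0006, 2.9845], 'force': [-0.3192, 0.4773, 0.3794], 'width': 0.0871, 'gripper_force': 0.0}
[ 0.0348 -0.2086  0.2593]
wrist stop 0.67 [ 0.4746 -0.2625  0.1154]
wrist stop_grip 0.84 [ 0.4716 -0.2656  0.117 ]
wrist lid_edge 0.58 [ 0.4739 -0.0501  0.1009]
wrist lid_edge 0.5 [ 0.4711 -0.2636  0.1161]
(0.04, -0.21, 0.15) [278.8 211.3]
(0.02, -0.21, 0.15) [278.8 187.1]
(0.06, -0.21, 0.15) [278.8 234.6]
(0.012, -0.051000000000000004, 0.1) [449.8 167.5]
```

View pics/w3.png

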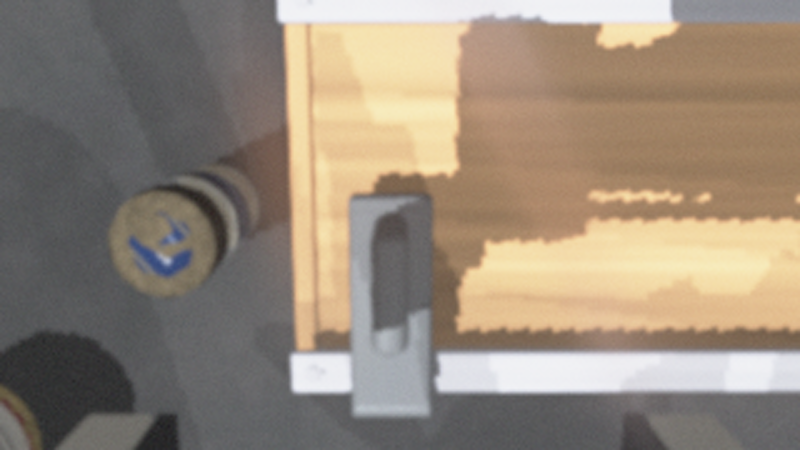

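The fin's top centre is at full-image (276,196). A corked jar stands just left of the box end, at about (184,176). I'll check its height and the fin's position before descending.

Run:
```python
from h import *
f=arm.grab_frame('wrist'); t=arm.grab_frame('top')
for z in (.15,.157,.162): print('fin',z,box(ray(f,(276,196),z)),'bar',box(ray(f,((351/2.5+120+433/2.5+120)/2,80+200/2.5),.116)))
for z in (.06,.1,.14): print(z,'jar wrist',box(ray(f,(120+165/2.5,80+240/2.5),z)),'top',box(ray(t,(449,200),z)))
cv2.imwrite('pics/z2.png',np.hstack([cv2.resize(t['color'][130:250,270:470,::-1],(800,480),interpolation=2)]))
```

```text
fin 0.15 [ 0.0279 -0.211   0.15  ] bar [ 0.0037 -0.2107  0.116 ]
fin 0.157 [ 0.0262 -0.2109  0.157 ] bar [ 0.0037 -0.2107  0.116 ]
fin 0.162 [ 0.025  -0.2109  0.162 ] bar [ 0.0037 -0.2107  0.116 ]
0.06 jar wrist [ 0.0284 -0.3067  0.06  ] top [ 0.0211 -0.3173  0.06  ]
0.1 jar wrist [ 0.021  -0.2957  0.1   ] top [ 0.0179 -0.3028  0.1   ]
0.14 jar wrist [ 0.0137 -0.2847  0.14  ] top [ 0.0146 -0.2884  0.14  ]
```

View pics/z2.png

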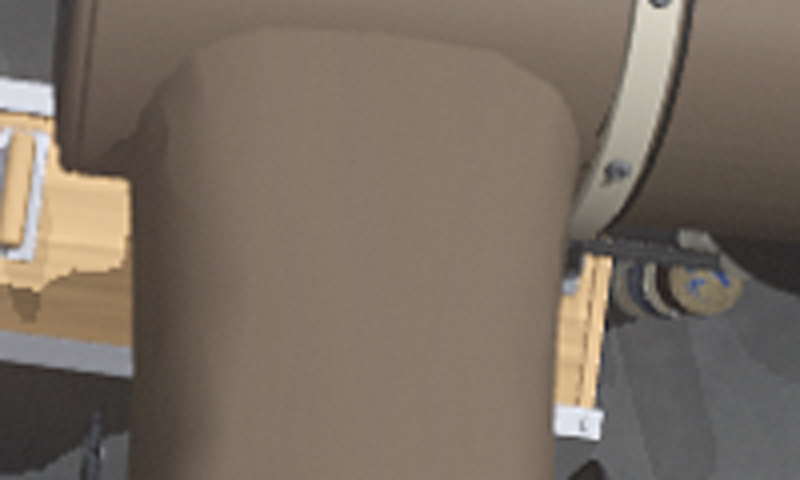

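The arm hides the stop here. The jar's top is at about (446,201), so it's roughly 0.12 m tall with its near side at box y≈-0.27. I'll descend with the fingers half closed to clear it.

>>> servo_tool([
  [0.05, 8, -2.4, 0, 0, 0, 0],
  [0.05, 0, 0, 10, 0, 0, 0],
  [0.05, 0, 0, 10, 0, 0, 0],
  [0.05, 0, 0, 10, 0, 0, 0],
  [0.05, 0, 0, 10, 0, 0, 0],
  [0.05, 0, 0, 10, 0, 0, 0],
  [0.05, 0, 0, 0, 0, 0, 0],
  [0.05, 0, 0, 0, 0, 0, 0],
  [0.05, 0, 0, 0, 0, 0, 0],
])

```text
t: 13.63
eef_pos: [0.4672, -0.2592, 0.2097]
ee_rot: [-3.141, -0.0, 2.986]
force: [0.4, -0.3, 0.9]
width: 0.0421
gripper_force: 0.0
```

Run:
```python
from h import *
st(); s=arm.get_state();print(box(s['eef_pos']))
f=look('wrist',['stop','stop_grip'])
cv2.imwrite('pics/w4.png',f['color'][:,:,::-1])
print(proj(f,C@np.array([.026,-.211,.157])+MID))
```

```text
{'t': 13.6333, 'q': [-0.1392, 0.1396, -0.3229, 0.0003, -1.1083, -1.5875], 'eef_pos': [0.4672, -0.2592, 0.2097], 'ee_rot': [-3.1413, -0.0, 2.9859], 'force': [0.4095, -0.3459, 0.9007], 'width': 0.0421, 'gripper_force': 0.0}
[ 0.0274 -0.2109  0.2097]
wrist stop 0.61 [ 0.4731 -0.2634  0.1173]
wrist stop_grip 0.97 [ 0.468  -0.2648  0.1188]
[280.63434619 225.81890283]
```

View pics/w4.png

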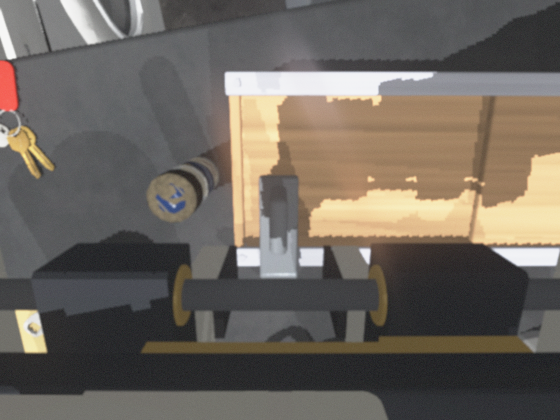

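The fin's top is at about (279,226), as predicted, and centred between the fingers at x≈212 and x≈352. Descending and closing.

>>> servo_tool([
  [0.05, 0, -1, 20, 0, 0, 0],
  [0.05, 0, 0, 20, 0, 0, 0],
  [0.05, 0, 0, 20, 0, 0, 0],
  [0.05, 0, 0, 15, 0, 0, 0],
  [0.05, 0, 0, 10, 0, 0, 0],
  [0.05, 0, 0, 0, 0, 0, 0],
  [0.05, 0, 0, 0, 0, 0, 0],
])

```text
t: 14.37
eef_pos: [0.467, -0.2602, 0.1248]
ee_rot: [-3.141, -0.0, 2.986]
force: [0.9, -0.4, -1.1]
width: 0.0418
gripper_force: 0.0
```

>>> servo_tool([
  [1, 0, 0, 0, 0, 0, 0],
  [1, 0, 0, 0, 0, 0, 0],
  [1, 0, 0, 0, 0, 0, 0],
  [1, 0, 0, 0, 0, 0, 0],
  [1, 0, 0, 0, 0, 0, 0],
  [1, 0, 0, 0, 0, 0, 0],
  [1, 0, 0, 0, 0, 0, 0],
  [1, 0, 0, 0, 0, 0, 0],
], squeeze=15)

```text
t: 15.03
eef_pos: [0.467, -0.2601, 0.1249]
ee_rot: [-3.141, 0.0, 2.986]
force: [-0.8, 0.7, 4.8]
width: 0.0122
gripper_force: 15.0
```

>>> servo_tool([
  [1, 0, 4, 0, 0, 0, 0],
  [1, 0, 8, 0, 0, 0, 0],
  [1, 0, 8, 0, 0, 0, 0],
  [1, 0, 8, 0, 0, 0, 0],
  [1, 0, 8, 0, 0, 0, 0],
  [1, 0, 8, 0, 0, 0, 0],
  [1, 0, 8, 0, 0, 0, 0],
  [1, 0, 8, 0, 0, 0, 0],
  [1, 0, 8, 0, 0, 0, 0],
  [1, 0, 8, 0, 0, 0, 0],
  [1, 0, 8, 0, 0, 0, 0],
  [1, 0, 8, 0, 0, 0, 0],
  [1, 0, 8, 0, 0, 0, 0],
  [1, 0, 8, 0, 0, 0, 0],
  [1, 0, 8, 0, 0, 0, 0],
  [1, 0, 8, 0, 0, 0, 0],
  [1, 0, 5, 0, 0, 0, 0],
  [1, 0, 3, 0, 0, 0, 0],
  [1, 0, 0, 0, 0, 0, 0],
])

```text
t: 16.62
eef_pos: [0.4876, -0.1285, 0.1249]
ee_rot: [3.141, 0.001, 2.987]
force: [-0.7, 1.0, 6.6]
width: 0.0121
gripper_force: 15.0
```

>>> servo_tool([
  [1, 0, 1, 0, 0, 0, 0],
  [1, 0, 1, 0, 0, 0, 0],
  [1, 0, 1, 0, 0, 0, 0],
])

```text
t: 16.87
eef_pos: [0.488, -0.1262, 0.1249]
ee_rot: [-3.141, 0.001, 2.986]
force: [-0.4, -0.5, 5.8]
width: 0.0116
gripper_force: 15.0
```

Run:
```python
from h import *
s=arm.get_state();print(box(s['eef_pos']),C.T@s['force'])
f=look('wrist',['lid_edge','stop_face'])
cv2.imwrite('pics/w5.png',f['color'][:,:,::-1])
```

```text
[ 0.0273 -0.0763  0.1249] [-0.33236071 -0.56139174  5.78499252]
wrist lid_edge 0.71 [ 0.4609 -0.0291  0.1007]
wrist stop_face 0.74 [ 0.4701 -0.1275  0.115 ]
```

>>> servo_tool([
  [1, 0, 1, 0, 0, 0, 0],
  [1, 0, 1, 0, 0, 0, 0],
  [1, 0, 1, 0, 0, 0, 0],
  [1, 0, 1, 0, 0, 0, 0],
  [1, 0, 1, 0, 0, 0, 0],
  [1, 0, 1, 0, 0, 0, 0],
])

```text
t: 17.52
eef_pos: [0.4889, -0.1203, 0.1249]
ee_rot: [-3.141, 0.001, 2.986]
force: [-0.9, -1.3, 4.8]
width: 0.0118
gripper_force: 15.0
```

>>> servo_tool([
  [1, 0, 1, 0, 0, 0, 0],
  [1, 0, 1, 0, 0, 0, 0],
])

```text
t: 17.68
eef_pos: [0.4892, -0.1183, 0.1249]
ee_rot: [-3.141, 0.001, 2.986]
force: [-0.9, -0.7, 4.9]
width: 0.0121
gripper_force: 15.0
```

>>> servo_tool([
  [1, 0, 1, 0, 0, 0, 0],
  [1, 0, 1, 0, 0, 0, 0],
])

```text
t: 17.85
eef_pos: [0.4895, -0.1163, 0.1249]
ee_rot: [-3.141, 0.001, 2.986]
force: [-0.1, -1.0, 5.9]
width: 0.0117
gripper_force: 15.0
```

>>> servo_tool([
  [1, 0, 1, 0, 0, 0, 0],
  [1, 0, 0.5, 0, 0, 0, 0],
])

```text
t: 18.02
eef_pos: [0.4897, -0.1151, 0.1249]
ee_rot: [-3.141, 0.001, 2.986]
force: [-0.9, -2.8, 4.8]
width: 0.0122
gripper_force: 15.0
```

>>> servo_tool([
  [1, 0, 0.7, 0, 0, 0, 0],
  [1, 0, 0.5, 0, 0, 0, 0],
])

```text
t: 18.18
eef_pos: [0.4899, -0.114, 0.1249]
ee_rot: [-3.141, 0.001, 2.986]
force: [-0.9, -2.5, 5.6]
width: 0.0114
gripper_force: 15.0
```

Run:
```python
from h import *
f=arm.grab_frame('wrist')
cv2.imwrite('pics/w6.png',cv2.resize(f['color'][80:270,180:480,::-1],(790,500),interpolation=2))
```

```text
(no output)
```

View pics/w6.png

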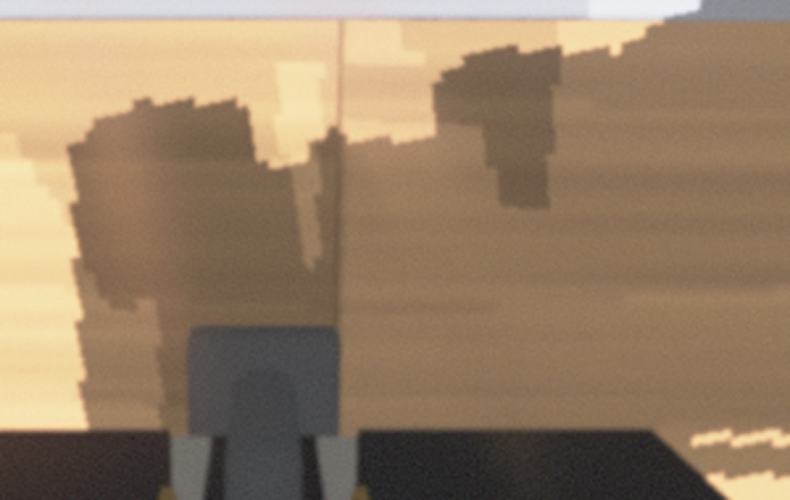

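The stop's left face (x≈340 in the crop) meets the lid's edge line (x≈340), and the force has settled at the lid's friction, so they are touching. Releasing and lifting.

>>> servo_tool([
  [1, 0, 0, 0, 0, 0, 0],
  [1, 0, 0, 0, 0, 0, 0],
  [0.2, 0, 0, 0, 0, 0, 0],
  [0.2, 0, 0, 0, 0, 0, 0],
  [0.2, 0, 0, 0, 0, 0, 0],
  [0.2, 0, 0, 0, 0, 0, 0],
  [0.2, 0, 0, 0, 0, 0, 0],
  [0.2, 0, 0, -20, 0, 0, 0],
  [0.2, 0, 0, -30, 0, 0, 0],
  [0.2, 0, 0, -30, 0, 0, 0],
  [0.2, 0, 0, -30, 0, 0, 0],
  [0.2, 0, 0, -20, 0, 0, 0],
  [0.2, 0, 0, 0, 0, 0, 0],
  [0.2, 0, 0, 0, 0, 0, 0],
  [0.2, 0, 0, 0, 0, 0, 0],
  [0.2, 0, 0, 0, 0, 0, 0],
])

```text
t: 19.57
eef_pos: [0.489, -0.1141, 0.2533]
ee_rot: [-3.141, -0.002, 2.986]
force: [-0.5, 0.4, -0.2]
width: 0.035
gripper_force: 0.0
```

Run:
```python
from h import *
st()
f=arm.grab_frame('wrist')
cv2.imwrite('pics/w7.png',f['color'][:,:,::-1])
```

```text
{'t': 19.5667, 'q': [0.1624, 0.0546, -0.3163, -0.0004, -1.2019, -1.889], 'eef_pos': [0.489, -0.1141, 0.2533], 'ee_rot': [-3.1413, -0.0021, 2.9856], 'force': [-0.466, 0.3843, -0.1597], 'width': 0.035, 'gripper_force': 0.0}
```

View pics/w7.png

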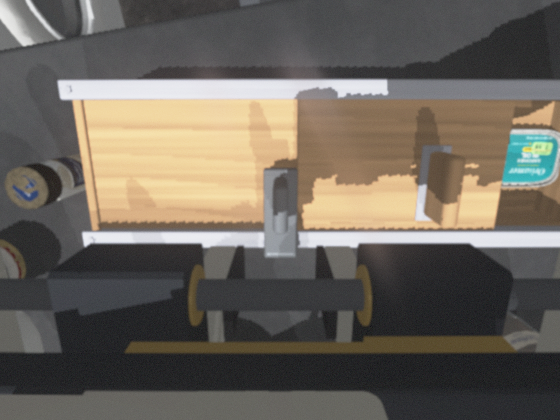

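The stop's face (x≈298) sits on the lid's edge (x≈298), and the gripper is clear.

```bash
python3 -c "
from station import arm
print(arm.job_done())"
```

```text
the job is handed in; nothing more can be done
None
```

I slid the lid open until it bound at about 6–7 N over its running friction and backed it off to about 20 mm short of the tight spot. I then slid the stop up against its leading edge and handed the job in at about 20 s; no verdict was returned.

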